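Log the eye drops just given on the bedside stand

ROBOT

A 7-joint arm with a two-finger parallel gripper is mounted at the origin on the work surface. World frame = base frame: x ahead of the robot, y to its left, z up, the work surface at z = 0. Lengths are in m, angles in rad, forces in N, time in s.
With the tool pointing down it reaches from about 0.375 to 0.925 m from the base axis. Payload 3.1 kg.
Tool frame: the origin (TCP) lies on the centre line of the jaws, within the pads' length; the fingertips stand 25 mm ahead of it and the grasp point (between the pads) lies 6 mm ahead of it (nose_length is the y of the fingertips in the tool frame, in m); y points along the fingers, x is the direction in which the jaws open and shut, and the axes are right-handed (so a half turn about y gives the same grasp; the last joint's range is limited). The gripper opens to 85 mm and grips with 20 to 120 N. Pads are 22 mm wide; open, the fingers measure 114 mm over their backs; the gripper's body (76 mm by 85 mm) begins 54 mm behind the grasp point. The pads swing forward as they close: fully open they stand 13 mm farther back than shut.
Start: joints at [1.086, 0.383, 0.044, 1.598, -0.018, 1.161, -0.05], TCP at [0.245, -0.602, 0.228] pointing down, gripper open.
Joint ranges: [-2.61, 2.61], [-0.41, 2.15], [-1.48, 1.57], [0, 2.5], [-1.57, 4.71], [0.05, 1.97], [-2.85, 2.85]. Speed limits (rad/s): [2.79, 2.79, 3.14, 3.14, 3.14, 3.14, 3.14].

INTERFACE

Orientations are given as a unit quaternion [w, x, y, z].
In Python, from rig import * gives the robot as it stands.
- The arm moves only by the shell command python3 -m handwheel 'ROWS' [FORCE]. ROWS is JSON, a list of rows, each a list of 5 numbers: the shift along the world's x, y, z in m, then the turn about the world's z in degrees, then the opening, from 0 (shut) to 1 (fully open). In form: [[dx, dy, dz, spin, claw], ...]. A call has exactly 5 rows; each row shifts and turns the pose as measured when the row begins; what a row does not reach is not made up. A row lasts 1/10 s, in which the tool goes at most 50 mm and 8.59 degrees, less where a joint would pass 70% of its speed; a pose out of reach is approached as far as the arm can. A call is refused whole if a number of a shift passes 0.05 or a number of a turn 8.59, either way. A call with a gripper value outside its range is refused whole. The fingers move at their own pace and stop on an object; FORCE is the grip in N (left out, the last holds). Time passes only in rows, so rows that do not move let the fingers close, or fill a call up. It gives the time, the measured TCP pose, the force and the opening at its end, in the units of the state.
- sense(): the state, without advancing time (a new reading comes with each control period).
- capture(name): name is "scene" or "top" or "wrist"; returns the picture (480x640x3 uint8, red, green, blue); there is no depth.
- camera_model(name): a dict with "mtx" (3x3 intrinsics, pixels), "view" (4x4, takes a point from world to camera coordinates); the wrist camera has in their place "mount" (4x4, takes a point from camera to tool coordinates, whose origin is the TCP and whose axes are the tool frame's). Camera axes: x right, y down, z forward; pixel columns grow to the right and rows downward; lengths in m; the calibration is good to about 2 mm. A picture is of the moment at which its call begins: read the wrist's pose just before it. camera_model takes no time and is no camera call.
- job_done(): hands the job in, once; it reports no verdict.
Trained networks look in the newest picture that a camera, given by its name, has taken for a name from the list of things; names that differ only in an ending like _2 or _b are one class to them, and where a whole thing is asked for, a point or a joint stands for the part that bears it (a point fixed in the world has none). Each returns a list of dicts, best first, with "confidence" (0 to 1); they miss things now and then, are a little off and sometimes report something else, mostly with a low value. They report only what shows in the picture. A call takes as long as a camera call.
- spot_in(target, camera): "centre" ([x, y, z] in m, in world coordinates, good to about 4 mm: the middle of the surface that is visible of it).
The state is a dict: "time_s": time; "joint_pos": joint angles; "dq": joint speeds; "tau": joint torques, N m; "tcp_pos": TCP position; "eef_rot": TCP orientation; "wrist_force": force on the tool from outside, world axes, zero at the start; "ft_torque": the same for the moment, N m; "grip_width": opening from 0.0 (shut) to 1.0 (fully open).
Only numpy, scipy, OpenCV 4.12 (cv2) and the standard library are available. Lean on these libraries where they do the work, as an engineer would, in place of code of your own. Each camera call takes 0.05 s, during which the arm holds its last target. There are 200 camera calls.

TASK

The drops from the shortest of the three eyedrop bottles have just been given. On the grey logging stand, gently press down the round key straight in front of that bottle with the closed fingertips, keep it down for about half a second and let it come all the way up; then press and release the long bar key at the stand's right-hand end in the same way to confirm, and withdraw. Leave the other keys alone, do not touch the bottles, and do not disturb anything else on or around the tray.

Things in the scene. Friction and masses are not known exactly. Their poses are not given: they have to be found in the camera images.
- stand: Grey plastic logging stand fixed on the tray, 150 mm (x) by 280 mm (y), deck 28 mm above its origin (centre of its underside). +x is its back with three bottle bays (walls at most 14 mm above the deck), -x its front with the keys, +y its left end. Each bay's bottle stands 70 mm behind (+x) its round key, within 5 mm. For a light touch only: over 15 N on it is too hard.
- bottle_short: The shortest eyedrop bottle: white plastic, squat, 46 mm tall, 31 mm across, with a twist cap 21 mm across. Origin at the centre of its underside. Loose, stands in one of the three bays.
- bottle_slim: Slim white eyedrop bottle, 64 mm tall, 23 mm across; origin at the centre of its underside. Loose, in one of the bays.
- bottle_tall: Tall white eyedrop bottle, 80 mm tall, 28 mm across; origin at the centre of its underside. Loose, in one of the bays.
- key_left_top (a point): top centre of the left round key of the stand, white, 32 mm across, its top 14 mm above the deck when up; at x -35 mm, y +85 mm in the stand's frame. Axes as the stand's.
- key_middle_top (a point): top centre of the middle round key of the stand, white, 32 mm across, its top 14 mm above the deck when up; at x -35 mm, y +25 mm in the stand's frame. Axes as the stand's.
- key_right_top (a point): top centre of the right round key of the stand, white, 32 mm across, its top 14 mm above the deck when up; at x -35 mm, y -35 mm in the stand's frame. Axes as the stand's.
- key_bar_top (a point): top centre of the bar key at the stand's right-hand (-y) end, white, 70 mm long (x) by 26 mm wide, its top 14 mm above the deck when up; at x -25, y -105 mm in the stand's frame. Axes as the stand's.
- key_left (a joint): travel in m of the left key: 0 up, 0.008 fully down, straight down; it springs back. Starts to move at 1 N, 4.5 N when fully down. Counts as pressed when at least 4 mm down for 0.2 s.
- key_middle (a joint): travel in m of the middle key: 0 up, 0.008 fully down, straight down; it springs back. Starts to move at 1 N, 4.5 N when fully down. Counts as pressed when at least 4 mm down for 0.2 s.
- key_right (a joint): travel in m of the right key: 0 up, 0.008 fully down, straight down; it springs back. Starts to move at 1 N, 4.5 N when fully down. Counts as pressed when at least 4 mm down for 0.2 s.
- key_bar (a joint): travel in m of the bar key: 0 up, 0.008 fully down, straight down; it springs back. Starts to move at 1 N, 4.5 N when fully down. Counts as pressed when at least 4 mm down for 0.2 s.
- magnifier: Blue acrylic magnifier lying flat on the tray in front of the stand, lens 76 mm across, handle 95 mm, 8 mm thick; origin under the lens centre. Bystander.
- saucer: White ceramic saucer, 100 mm across, 16 mm high, on the tray in front of the stand; origin at the centre of its underside. Bystander.
- case: Grey folding glasses case standing open on the tray to the right of the stand, 160 by 64 mm, base 22 mm high, with the open lid about 85 mm high; origin at the centre of its underside. Bystander.
- case_lid (a joint): Hinge angle in rad of the glasses case's lid: 0 shut, about 1.75 as it stands open; it falls shut if knocked forward.
- mug: White mug, 76 mm across, 90 mm tall, on the cart top left of the tray; origin at the centre of its underside. Bystander.
- handset: White remote handset, 150 by 46 by 20 mm, on the cart top right of the tray; origin at the centre of its underside. Bystander.

How it is judged:
On the way, in this order (a step that is already met when the one before it is completed fails the run):
1. the round key in front of the shortest bottle is pressed with the fingers (contact force between the fingers and stand above 0.5 N and ((y of bottle_short in the frame of key_left_top between -0.025 and 0.025 m and value of joint key_left above 0.004 m) or (y of bottle_short in the frame of key_middle_top between -0.025 and 0.025 m and value of joint key_middle above 0.004 m) or (y of bottle_short in the frame of key_right_top between -0.025 and 0.025 m and value of joint key_right above 0.004 m))), for 0.2 s.
2. that key is let up again (value of joint each of key_left, key_middle, key_right below 0.0015 m), for 0.1 s.
3. the bar key is pressed with the fingers (contact force between the fingers and stand above 0.5 N and value of joint key_bar above 0.004 m), for 0.2 s.
At the end, for the whole second after the job is handed in: All four keys are up (within 1.5 mm), the three bottles stand upright (within 0.1 rad) within 8 mm of where they began, the magnifier, saucer, case, mug and handset are within 12 mm of where they began, and the glasses case is still open (all of step 2 and value of joint key_bar below 0.0015 m and distance of each of bottle_short, bottle_slim, bottle_tall from where it was at the start of the episode below 0.008 m and angle between each of bottle_short, bottle_slim, bottle_tall's own z axis and vertical below 0.1 rad and distance of each of magnifier, saucer, case, mug, handset from where it was at the start of the episode below 0.012 m and value of joint case_lid above 1.4 rad); the robot touches nothing.
It fails at once if a round key that is not in front of the shortest bottle is pushed down more than 2 mm ((not (y of bottle_short in the frame of key_left_top between -0.025 and 0.025 m) and value of joint key_left above 0.002 m) or (not (y of bottle_short in the frame of key_middle_top between -0.025 and 0.025 m) and value of joint key_middle above 0.002 m) or (not (y of bottle_short in the frame of key_right_top between -0.025 and 0.025 m) and value of joint key_right above 0.002 m)).
It fails at once if the bar key is pushed while a round key is down (value of joint key_bar above 0.002 m and value of joint any of key_left, key_middle, key_right above 0.002 m).
It fails at once if the stand or a key is pressed with more than 15 N (contact force between any of the fingers, the arm and stand above 15 N).
It fails at once if a bottle is touched by the robot, moved, lifted or tipped (contact force between any of the fingers, the arm and bottle_short above 0.3 N or contact force between any of the fingers, the arm and bottle_slim above 0.3 N or contact force between any of the fingers, the arm and bottle_tall above 0.3 N or distance of any of bottle_short, bottle_slim, bottle_tall from where it was at the start of the episode above 0.01 m or angle between any of bottle_short, bottle_slim, bottle_tall's own z axis and vertical above 0.2 rad).
It fails at once if a bystander is moved or the glasses case knocked shut (distance of any of magnifier, saucer, case, mug, handset from where it was at the start of the episode above 0.015 m or value of joint case_lid below 1.3 rad).
It also fails if it takes over 43 s, if anything falls off the work surface, if the arm or the gripper's body presses on something with over 40 N, if the wrist force passes 120 N, or if a joint passes its speed limit or range.

## Working session

There is one attempt and no reset: what is moved stays moved. The work goes in short steps, Python scripts to look and compute and a shell command to move; the robot and the scene stay as the last step left them, time stands still between calls to the robot, and variables do not carry over. Pictures are saved under pics/ and viewed, about 8 in all and at most 12, crops included, and the job is handed in when it is done.

```bash
mkdir -p pics; python3 - <<'E'
from rig import *
import cv2,numpy as np
for c in("scene","top"):
    im=capture(c); cv2.imwrite(f"pics/{c}0.png",im[:,:,::-1])
    for n in["stand","bottle_short","bottle_slim","bottle_tall","key_left_top","key_bar_top","case","magnifier","saucer","mug","handset"]:
        try:
            print(c,n,[(np.round(d["centre"],3).tolist(),round(d["confidence"],2)) for d in spot_in(n,c)[:3]])
        except Exception as e: print(n,e)
s=sense();print(s["time_s"],s["tcp_pos"],s["eef_rot"],s["wrist_force"])
E
```

```text
scene stand [([0.648, 0.059, 0.036], 0.88)]
scene bottle_short [([0.674, 0.09, 0.06], 0.72)]
scene bottle_slim [([0.673, 0.028, 0.072], 0.68)]
scene bottle_tall [([0.675, 0.151, 0.078], 0.64)]
scene key_left_top [([0.589, 0.142, 0.042], 0.57), ([0.601, 0.089, 0.048], 0.5)]
scene key_bar_top [([0.618, -0.04, 0.045], 0.86)]
scene case [([0.608, -0.248, 0.027], 0.6)]
scene magnifier [([0.479, 0.138, 0.017], 0.72)]
scene saucer [([0.452, -0.119, 0.014], 0.65)]
scene mug [([0.533, 0.517, 0.058], 0.96)]
scene handset [([0.396, -0.484, 0.022], 0.76)]
top stand [([0.626, 0.058, 0.032], 0.73), ([0.611, -0.041, 0.049], 0.49)]
top bottle_short [([0.665, 0.091, 0.067], 0.42)]
top bottle_slim [([0.669, 0.028, 0.078], 0.56)]
top bottle_tall [([0.661, 0.147, 0.09], 0.41)]
top key_left_top [([0.595, 0.148, 0.047], 0.66)]
top key_bar_top [([0.608, -0.041, 0.045], 0.53)]
top case []
top magnifier []
top saucer [([0.466, -0.119, 0.015], 0.94), ([0.611, -0.04, 0.049], 0.66)]
top mug [([0.52, 0.53, 0.044], 0.62)]
top handset [([0.384, -0.486, 0.024], 0.72), ([0.61, -0.042, 0.045], 0.61)]
1.2 [ 0.24522386 -0.60195295  0.22804918] [ 0.5868156  -0.58676362  0.39457599 -0.39454492] [-0.88519826  0.54814516  0.75758805]
```

View pics/scene0.png

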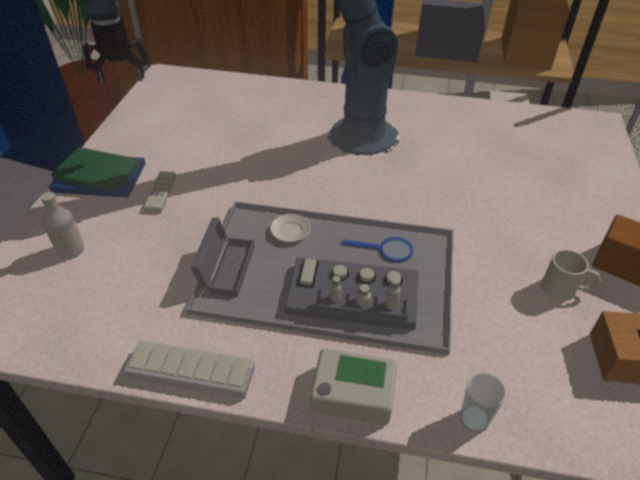

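View pics/top0.png

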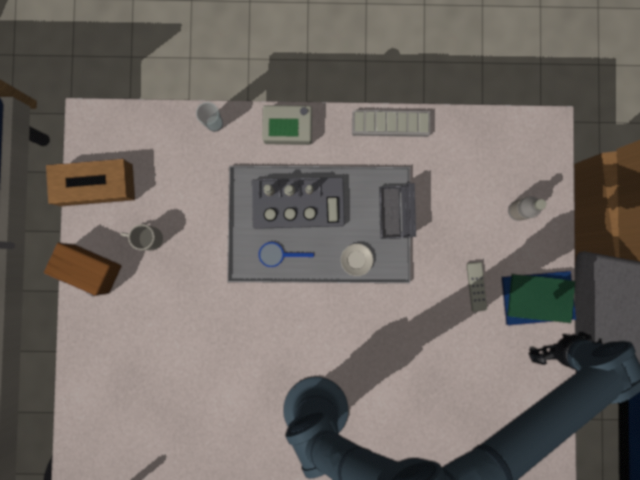

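The scene picture shows the three bottles at about (336,290), (364,296) and (394,295). The middle one looks shortest and stands behind the middle key at (367,275). I'll refine the positions and view both views enlarged.

```bash
python3 - <<'E'
import cv2,numpy as np
a=cv2.imread("pics/scene0.png")[250:330,280:425]; b=cv2.imread("pics/top0.png")[170:232,250:360]
a=cv2.resize(a,(725,400),interpolation=cv2.INTER_CUBIC)  #5x
cv2.imwrite("pics/a.png",a)
b=cv2.resize(b,(770,434),interpolation=cv2.INTER_CUBIC) #7x
cv2.imwrite("pics/b.png",b)
E
```

```text
(no output)
```

View pics/a.png

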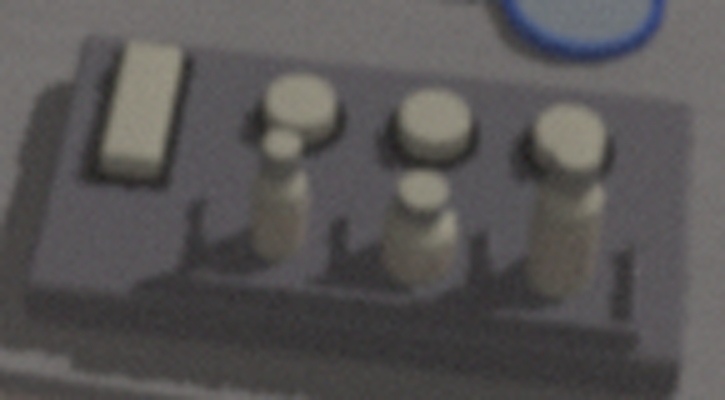

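View pics/b.png

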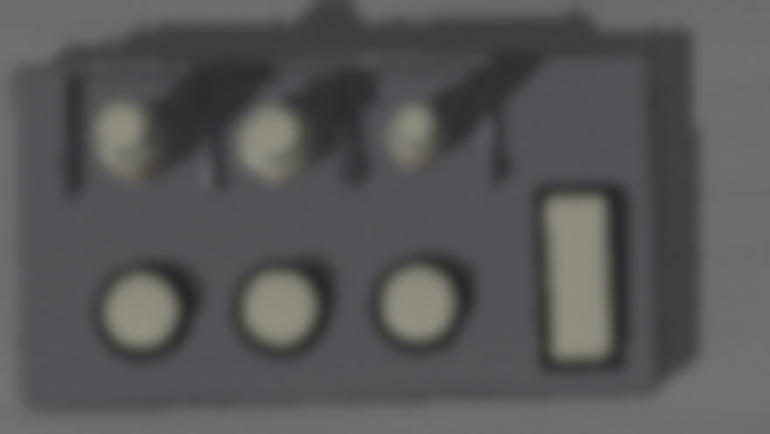

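The crops confirm it: the short squat bottle is in the middle bay, behind the middle key. Next I triangulate the key tops.

```bash
python3 - <<'E'
from rig import *
import cv2,numpy as np
from scipy.spatial.transform import Rotation as R
P=lambda c:np.array(camera_model(c)["mtx"])@np.array(camera_model(c)["view"])[:3]
f=lambda p,s,o:(np.array(p)+.5)/s-.5+o
A=[f(p,5,[280,250]) for p in[(570,134),(433,119),(298,100),(145,103)]]
B=[f(p,7,[250,170]) for p in[(141,309),(279,306),(418,302),(579,277)]]
X=cv2.triangulatePoints(P("scene"),P("top"),np.array(A).T,np.array(B).T);X=(X[:3]/X[3]).T
print(X.round(4)); L=np.array([[-.035,.085],[-.035,.025],[-.035,-.035],[-.025,-.105]])
def plane(c,uv,z):
    H=P(c); M=np.c_[H[:,0],H[:,1],H[:,2]*z+H[:,3]]; w=np.linalg.solve(M,[*uv,1]); return w[:2]/w[2]
for z in(.042,.046,.05):
  for c,U in(("scene",A),("top",B)):
    W=np.array([plane(c,u,z) for u in U])
    a,b=L-L.mean(0),W-W.mean(0); th=np.arctan2((a[:,0]*b[:,1]-a[:,1]*b[:,0]).sum(),(a*b).sum())
    Rm=np.array([[np.cos(th),-np.sin(th)],[np.sin(th),np.cos(th)]]); F=a@Rm.T+W.mean(0)
    print(z,c,np.degrees(th).round(1),"fit",F.round(4).tolist(),"res",abs(F-W).max().round(4))
print(R.from_quat(np.roll(sense()["eef_rot"],-1)).as_matrix().round(3))
E
```

```text
[[ 0.5926  0.1469  0.0426]
 [ 0.5949  0.0866  0.0419]
 [ 0.5972  0.0263  0.0441]
 [ 0.6092 -0.042   0.0406]]
0.042 scene 2.4 fit [[0.5917, 0.1474], [0.5942, 0.0875], [0.5967, 0.0275], [0.6096, -0.042]] res 0.0015
0.042 top 2.0 fit [[0.5929, 0.1461], [0.595, 0.0861], [0.5971, 0.0261], [0.6095, -0.0435]] res 0.0004
0.046 scene 2.4 fit [[0.5953, 0.1478], [0.5978, 0.0878], [0.6003, 0.0279], [0.6132, -0.0416]] res 0.002
0.046 top 2.0 fit [[0.5925, 0.1459], [0.5946, 0.086], [0.5966, 0.026], [0.6091, -0.0436]] res 0.0004
0.05 scene 2.4 fit [[0.5989, 0.1481], [0.6014, 0.0882], [0.6039, 0.0282], [0.6168, -0.0413]] res 0.0024
0.05 top 2.0 fit [[0.5921, 0.1458], [0.5941, 0.0859], [0.5962, 0.0259], [0.6087, -0.0437]] res 0.0006
[[ 0.377  0.     0.926]
 [-0.926  0.     0.377]
 [-0.    -1.     0.   ]]
```

```bash
python3 -m handwheel '[[0.02,0.04,0,-2,0],[0.025,0.048,0,-2,0],[0.025,0.048,0,-2,0],[0.025,0.048,0,-2,0],[0.025,0.048,0,-2,0]]' 20
python3 -m handwheel '[[0.025,0.048,0,-2,0],[0.025,0.048,0,-2,0],[0.025,0.048,0,-2,0],[0.025,0.048,0,-2,0],[0.025,0.048,0,-2,0]]'
```

```text
time_s: 1.7
tcp_pos: [0.3532, -0.384, 0.2284]
eef_rot: [-0.541, 0.547, -0.451, 0.452]
wrist_force: [-0.2, -0.7, -0.2]
grip_width: 0.145
time_s: 2.2
tcp_pos: [0.468, -0.1619, 0.2304]
eef_rot: [-0.498, 0.503, -0.497, 0.502]
wrist_force: [0.2, -0.3, 0.1]
grip_width: -0.001
```

```bash
python3 -m handwheel '[[0.025,0.048,0,0,0],[0.025,0.048,0,0,0],[0.025,0.048,0,0,0],[0.025,0.048,0,0,0],[0.02,0.04,-0.02,0,0]]'
python3 -m handwheel '[[0.006,0.012,-0.02,0,0],[0,0.0,-0.02,0,0],[0,0,0,0,0],[0,0,0,0,0],[0,0,0,0,0]]'
python3 - <<'E'
from rig import *
import cv2
s=sense();print(s["tcp_pos"],s["wrist_force"]);cv2.imwrite("pics/w1.png",capture("wrist")[:,:,::-1])
for n in("key_middle_top","bottle_short"):print(spot_in(n,"wrist")[:4])
E
```

```text
time_s: 2.7
tcp_pos: [0.5835, 0.0579, 0.2156]
eef_rot: [-0.5, 0.5, -0.494, 0.506]
wrist_force: [1.0, -0.1, -0.3]
grip_width: 0.001
time_s: 3.2
tcp_pos: [0.5907, 0.0822, 0.1742]
eef_rot: [0.506, -0.501, 0.492, -0.501]
wrist_force: [-1.0, -1.4, 0.4]
grip_width: 0.001
[0.59069644 0.0822177  0.17423171] [-1.0134322  -1.35123781  0.36066274]
[{'centre': [0.5943, 0.0867, 0.043], 'confidence': 0.58}]
[{'centre': [0.6619, 0.091, 0.0749], 'confidence': 0.56}]
```

View pics/w1.png

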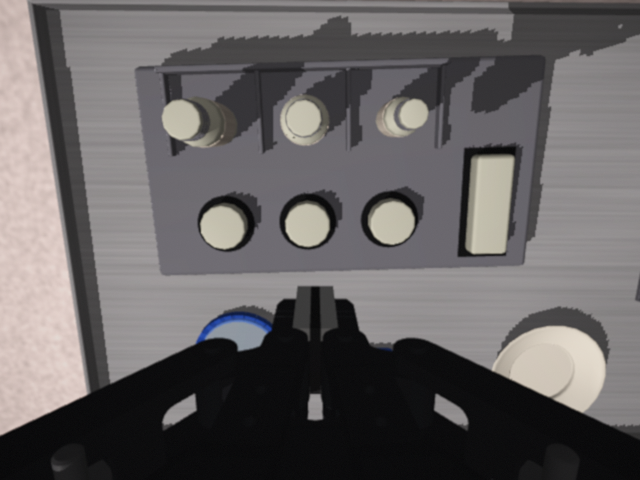

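The wrist view agrees: the squat bottle at (304,118) stands behind the middle key at (307,223). The bar is at (490,205). I'm descending over the middle key.

```bash
python3 -m handwheel '[[0.004,0.0045,-0.025,0,0],[0,0,-0.025,0,0],[0,0,-0.02,0,0],[0,0,-0.01,0,0],[0,0,0,0,0]]'
python3 -m handwheel '[[0,0,0,0,0],[0,0,-0.003,0,0],[0,0,-0.003,0,0],[0,0,0,0,0],[0,0,0,0,0]]'
```

```text
time_s: 3.85
tcp_pos: [0.6002, 0.0832, 0.099]
eef_rot: [0.507, -0.496, 0.49, -0.506]
wrist_force: [-0.9, 0.2, -0.8]
grip_width: -0.0
time_s: 4.35
tcp_pos: [0.6035, 0.083, 0.0971]
eef_rot: [0.509, -0.494, 0.489, -0.508]
wrist_force: [-0.6, 0.7, -0.3]
grip_width: 0.001
```

```bash
python3 -m handwheel '[[-0.006,0.003,0,0,0],[-0.003,0.001,0,0,0],[0,0,0,0,0],[0,0,0,0,0],[0,0,0,0,0]]'
python3 -m handwheel '[[0,0,0,0,0],[0,0,0,0,0],[0,0,0,0,0],[0,0,0,0,0],[0,0,0,0,0]]'
```

```text
time_s: 4.85
tcp_pos: [0.5936, 0.088, 0.0978]
eef_rot: [0.509, -0.494, 0.488, -0.508]
wrist_force: [0.2, -0.2, 0.2]
grip_width: -0.003
time_s: 5.35
tcp_pos: [0.594, 0.0877, 0.0977]
eef_rot: [0.509, -0.494, 0.488, -0.509]
wrist_force: [-0.7, 0.1, -0.1]
grip_width: 0.003
```

```bash
python3 -m handwheel '[[0,0,-0.007,0,0],[0,0,-0.007,0,0],[0,0,-0.003,0,0],[0,0,0,0,0],[0,0,0,0,0]]'
```

```text
time_s: 5.85
tcp_pos: [0.5934, 0.0875, 0.0783]
eef_rot: [0.509, -0.494, 0.489, -0.508]
wrist_force: [-0.2, -0.6, -0.2]
grip_width: -0.006
```

```bash
python3 -m handwheel '[[0.001,0,-0.003,0,0],[0,0,-0.002,0,0],[0,0,-0.002,0,0],[0,0,0,0,0],[0,0,0,0,0]]'
python3 - <<'E'
from rig import *
import cv2
cv2.imwrite("pics/w2.png",capture("wrist")[:,:,::-1])
E
```

```text
time_s: 6.35
tcp_pos: [0.5948, 0.0876, 0.071]
eef_rot: [0.509, -0.494, 0.488, -0.508]
wrist_force: [0.4, 0.6, 0.5]
grip_width: -0.002
```

View pics/w2.png

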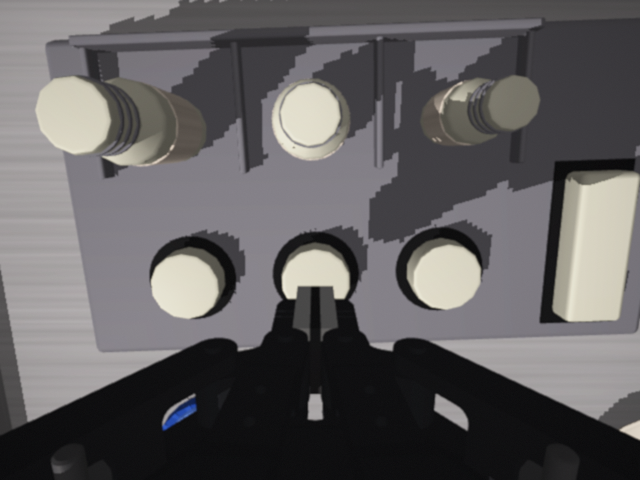

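The fingertips at (316,290) are right over the middle key. I'll now press in small steps.

```bash
python3 -m handwheel '[[0,0,-0.002,0,0],[0,0,-0.002,0,0],[0,0,0,0,0],[0,0,0,0,0],[0,0,0,0,0]]'
python3 -c "
from rig import *;print(sense()['wrist_force'],sense()['tcp_pos'])"
```

```text
time_s: 6.9
tcp_pos: [0.5949, 0.0876, 0.0669]
eef_rot: [0.509, -0.494, 0.488, -0.509]
wrist_force: [0.1, 0.8, -0.8]
grip_width: -0.002
[ 0.14488438  0.77859456 -0.81920586] [0.59493091 0.08757329 0.06690448]
```

```bash
python3 -m handwheel '[[0,0,-0.002,0,0],[0,0,0,0,0],[0,0,0,0,0],[0,0,0,0,0],[0,0,0,0,0]]'
```

```text
time_s: 7.4
tcp_pos: [0.595, 0.0876, 0.0648]
eef_rot: [0.509, -0.494, 0.488, -0.509]
wrist_force: [-0.2, 0.2, -1.0]
grip_width: -0.0
```

```bash
python3 -m handwheel '[[0,0,-0.002,0,0],[0,0,0,0,0],[0,0,0,0,0],[0,0,0,0,0],[0,0,0,0,0]]'
```

```text
time_s: 7.9
tcp_pos: [0.595, 0.0876, 0.0626]
eef_rot: [0.509, -0.494, 0.488, -0.509]
wrist_force: [-0.3, 0.4, -0.7]
grip_width: 0.002
```

```bash
python3 - <<'E'
from rig import *
import cv2
im=capture("wrist")[:,:,::-1]
cv2.imwrite("pics/w3.png",cv2.resize(im[180:380,130:500],(740,400)))
E
```

```text
(no output)
```

View pics/w3.png

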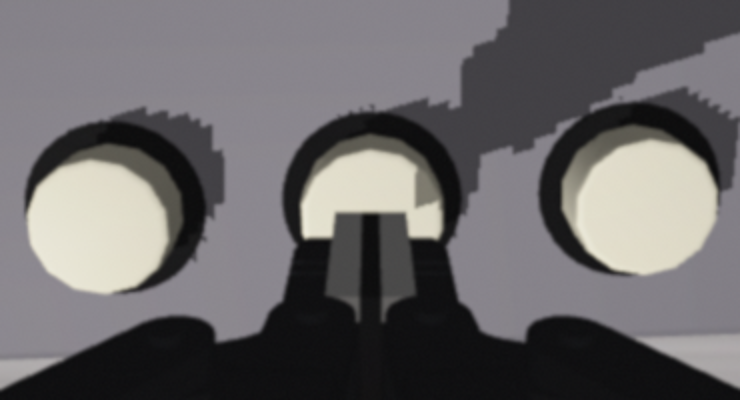

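The fingertips are centred over the middle key and their shadow is close in, so contact is near. The key still looks up.

```bash
python3 -m handwheel '[[0,0,-0.002,0,0],[0,0,0,0,0],[0,0,0,0,0],[0,0,0,0,0],[0,0,0,0,0]]'
```

```text
time_s: 8.45
tcp_pos: [0.595, 0.0876, 0.0605]
eef_rot: [0.509, -0.494, 0.488, -0.509]
wrist_force: [-0.5, -0.2, 0.2]
grip_width: -0.001
```

```bash
python3 -m handwheel '[[0,0,-0.002,0,0],[0,0,0,0,0],[0,0,0,0,0],[0,0,0,0,0],[0,0,0,0,0]]'
```

```text
time_s: 8.95
tcp_pos: [0.595, 0.0876, 0.0582]
eef_rot: [0.509, -0.494, 0.488, -0.509]
wrist_force: [0.5, 0.4, -0.0]
grip_width: -0.001
```

```bash
python3 - <<'E'
from rig import *
import cv2,numpy as np
F=[]
for i in range(6):
    im=capture("wrist")[:,:,::-1];F.append(sense()["wrist_force"])
print(np.mean(F,0),np.std(F,0))
cv2.imwrite("pics/w4.png",cv2.resize(im[180:380,130:500],(740,400)))
m=camera_model("wrist");T=np.linalg.inv(m["mount"])
for d in(.0,.025):
    q=np.array(m["mtx"])@(T@[0,d,0,1])[:3];print(q[:2]/q[2],q[2])
print(spot_in("key_middle_top","wrist")[:3])
E
```

```text
[ 0.22263724 -0.30666151  0.01250469] [0.30258592 0.21862635 0.54919014]
[314.69861923 305.47205595] 0.15711354768045235
[314.68378409 282.61214127] 0.18126243258728386
[{'centre': [0.5988, 0.0848, 0.0462], 'confidence': 0.66}, {'centre': [0.6713, 0.0389, 0.0826], 'confidence': 0.47}]
```

View pics/w4.png

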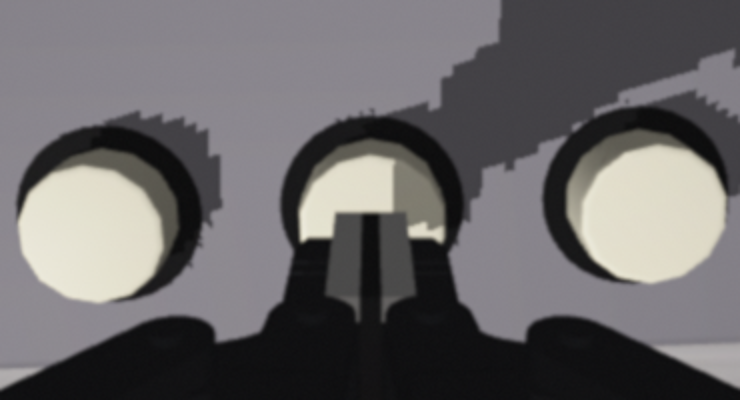

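Force is still about 0, and the finger's shadow shows it is still a few mm above the key. Carrying on down.

```bash
cat >f.py <<'E'
from rig import *
import numpy as np
F=[]
for i in range(4):
    capture("wrist");F.append(sense()["wrist_force"])
print("meanF",np.mean(F,0).round(2))
E
for i in 1; do python3 -m handwheel '[[0,0,-0.002,0,0],[0,0,0,0,0],[0,0,0,0,0],[0,0,0,0,0],[0,0,0,0,0]]'; python3 f.py; done
python3 -m handwheel '[[0,0,-0.002,0,0],[0,0,0,0,0],[0,0,0,0,0],[0,0,0,0,0],[0,0,0,0,0]]'; python3 f.py
```

```text
time_s: 9.8
tcp_pos: [0.595, 0.0875, 0.056]
eef_rot: [0.509, -0.494, 0.488, -0.509]
wrist_force: [-0.0, 0.4, -0.4]
grip_width: 0.006
meanF [ 0.53 -0.23  0.29]
time_s: 10.5
tcp_pos: [0.595, 0.0876, 0.0538]
eef_rot: [0.509, -0.494, 0.488, -0.509]
wrist_force: [-0.3, -0.7, -0.6]
grip_width: 0.004
meanF [ 0.05 -0.07 -0.17]
```

```bash
python3 - <<'E'
import rig
print([n for n in dir(rig) if not n.startswith('_')],getattr(rig,"nose_length",None)); print(rig.sense().keys())
import cv2
im=rig.capture("wrist")[:,:,::-1]
cv2.imwrite("pics/w5.png",cv2.resize(im[180:380,130:500],(740,400)))
im=rig.capture("scene")[:,:,::-1]
cv2.imwrite("pics/s5.png",cv2.resize(im[200:330,260:430],(680,520),interpolation=cv2.INTER_CUBIC))
E
```

```text
['Unreachable', 'camera_model', 'capture', 'job_done', 'nose_length', 'sense', 'spot_in'] 0.025
dict_keys(['time_s', 'joint_pos', 'dq', 'tau', 'tcp_pos', 'eef_rot', 'wrist_force', 'ft_torque', 'grip_width'])
```

View pics/s5.png

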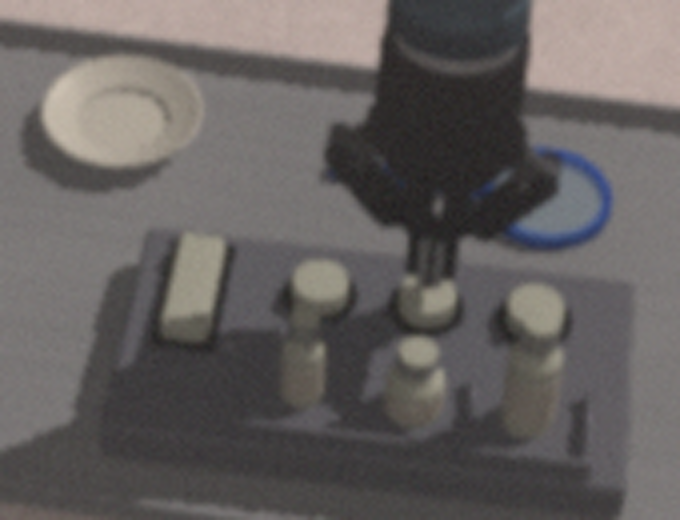

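The scene view shows the fingertips on the middle key's front half. It's unclear whether the key is down, so I'll measure its rim in the wrist crops instead.

```bash
python3 - <<'E'
import cv2,numpy as np
for n in("w3","w4","w5"):
    g=cv2.cvtColor(cv2.imread(f"pics/{n}.png"),6)
    print(n,"mid",g[100:212:4,372].tolist()); 
    c=np.argmax(g[120:260,620:660].sum(1)); print(" right",g[90:170:4,640].tolist())
E
```

```text
w3 mid [137, 111, 97, 59, 22, 15, 15, 14, 27, 81, 92, 93, 118, 201, 216, 218, 219, 219, 219, 219, 219, 219, 219, 219, 219, 219, 219, 218]
 right [131, 132, 117, 55, 15, 13, 14, 13, 14, 62, 90, 91, 96, 170, 211, 216, 217, 217, 217, 217]
w4 mid [138, 138, 112, 97, 57, 23, 16, 15, 14, 20, 74, 92, 93, 100, 178, 215, 219, 220, 220, 220, 221, 220, 220, 220, 221, 220, 221, 218]
 right [133, 132, 132, 128, 58, 17, 15, 14, 13, 19, 70, 92, 92, 92, 109, 193, 215, 219, 219, 219]
w5 mid [139, 138, 140, 112, 100, 64, 24, 16, 14, 14, 15, 66, 93, 93, 93, 153, 211, 220, 220, 221, 221, 221, 222, 222, 222, 222, 222, 220]
 right [67, 67, 71, 115, 132, 78, 24, 23, 24, 16, 14, 55, 91, 93, 93, 93, 128, 209, 220, 220]
```

View pics/w5.png

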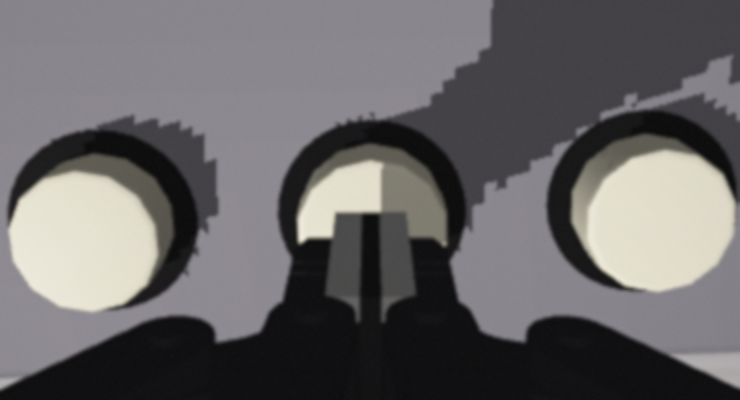

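The middle key is still up, so there's no contact yet. I'll get the key height from the known 120 mm left–right key spacing.

```bash
python3 - <<'E'
from rig import *
import numpy as np
from scipy.spatial.transform import Rotation as R
m=camera_model("wrist");K=np.array(m["mtx"]);M=np.array(m["mount"]);s=sense()
T=np.eye(4);T[:3,:3]=R.from_quat(np.roll(s["eef_rot"],-1)).as_matrix();T[:3,3]=s["tcp_pos"];C=T@M
print("K",K[0,0],"mount\n",M.round(3),"\ncam",C[:3,3].round(4),s["tcp_pos"])
px=lambda u,v:np.array([u/2+130,v/2+180,1])
def ray(u,v):return C[:3,:3]@np.linalg.solve(K,px(u,v))
l,r=ray(83,241),ray(661,220)
for z in(.02,.03,.035,.04,.045,.05):
    P=[C[:3,3]+d*(z-C[2,3])/d[2] for d in(l,r)]
    print(z,np.linalg.norm(P[0]-P[1]).round(4),P[0].round(4),P[1].round(4))
# what depth do fingertip edges (row 212 crop, cols 335-408) show
E
```

```text
K 399.2863239544737 mount
 [[ 1.    -0.001  0.     0.   ]
 [-0.001 -0.259  0.966 -0.145]
 [-0.001 -0.966 -0.259  0.065]
 [ 0.     0.     0.     1.   ]] 
cam [0.655  0.0886 0.2013] [0.59498169 0.08753677 0.05386955]
0.02 0.1391 [0.5836 0.1563 0.02  ] [0.5893 0.0173 0.02  ]
0.03 0.1314 [0.5875 0.1525 0.03  ] [0.5929 0.0212 0.03  ]
0.035 0.1276 [0.5895 0.1507 0.035 ] [0.5947 0.0232 0.035 ]
0.04 0.1237 [0.5914 0.1488 0.04  ] [0.5965 0.0251 0.04  ]
0.045 0.1199 [0.5934 0.1469 0.045 ] [0.5984 0.0271 0.045 ]
0.05 0.1161 [0.5954 0.1451 0.05  ] [0.6002 0.0291 0.05  ]
```

```bash
python3 - <<'E'
from rig import *
import numpy as np
m=camera_model("scene");P=np.array(m["mtx"])@np.array(m["view"])[:3]
for x in(.595,.606):
  for z in(.03,.04,.045,.05,.06,.07):
    q=P@[x,.0876,z,1];q=q[:2]/q[2];print(x,z,((q-[260,200])*4).round(0))
E
python3 -m handwheel '[[0,0,-0.002,0,0],[0,0,0,0,0],[0,0,0,0,0],[0,0,0,0,0],[0,0,0,0,0]]'; python3 f.py
python3 -m handwheel '[[0,0,-0.002,0,0],[0,0,0,0,0],[0,0,0,0,0],[0,0,0,0,0],[0,0,0,0,0]]'; python3 f.py
```

```text
0.595 0.03 [425. 308.]
0.595 0.04 [426. 296.]
0.595 0.045 [426. 290.]
0.595 0.05 [427. 284.]
0.595 0.06 [428. 272.]
0.595 0.07 [429. 260.]
0.606 0.03 [422. 323.]
0.606 0.04 [423. 311.]
0.606 0.045 [424. 305.]
0.606 0.05 [424. 299.]
0.606 0.06 [425. 287.]
0.606 0.07 [427. 274.]
time_s: 11.3
tcp_pos: [0.5949, 0.0875, 0.0516]
eef_rot: [0.509, -0.494, 0.488, -0.509]
wrist_force: [-0.3, -1.1, 0.7]
grip_width: 0.0
meanF [0.05 0.13 0.14]
time_s: 12.0
tcp_pos: [0.5949, 0.0875, 0.0494]
eef_rot: [0.509, -0.494, 0.488, -0.509]
wrist_force: [0.2, 0.2, -0.1]
grip_width: 0.001
meanF [-0.07 -0.1   0.4 ]
```

Scene projection puts the real fingertips roughly at TCP height, so the 25 mm nose offset doesn't hold when the fingers are shut. I'll keep stepping down, tracking both force and the rim position.

```bash
cat >f.py <<'E'
from rig import *
import numpy as np,cv2
F=[]
for i in range(4):
    im=capture("wrist");F.append(sense()["wrist_force"])
g=cv2.cvtColor(im,cv2.COLOR_RGB2GRAY).astype(float)
def gap(c,lo,hi):
    p=g[lo:hi,c-1:c+2].mean(1); d=int(np.argmax(p<35)); r=int(np.argmax((p>160)&(np.arange(len(p))>d))); return lo+d,lo+r,r-d
print("meanF",np.mean(F,0).round(2),"mid hole,rim,gap",gap(316,225,300),"right",gap(450,225,300))
E
python3 f.py
python3 -m handwheel '[[0,0,-0.002,0,0],[0,0,0,0,0],[0,0,0,0,0],[0,0,0,0,0],[0,0,0,0,0]]'; python3 f.py
python3 -m handwheel '[[0,0,-0.002,0,0],[0,0,0,0,0],[0,0,0,0,0],[0,0,0,0,0],[0,0,0,0,0]]'; python3 f.py
```

```text
meanF [-0.02 -0.33  0.15] mid hole,rim,gap (243, 225, -18) right (238, 262, 24)
time_s: 12.9
tcp_pos: [0.5949, 0.0875, 0.0472]
eef_rot: [0.509, -0.494, 0.488, -0.509]
wrist_force: [-0.1, 0.3, -0.0]
grip_width: -0.001
meanF [-0.28  0.04  0.35] mid hole,rim,gap (244, 225, -19) right (239, 264, 25)
time_s: 13.6
tcp_pos: [0.5949, 0.0875, 0.045]
eef_rot: [0.509, -0.494, 0.488, -0.509]
wrist_force: [-0.2, 0.9, -0.3]
grip_width: -0.003
meanF [ 0.23 -0.17 -0.34] mid hole,rim,gap (246, 225, -21) right (241, 267, 26)
```

```bash
sed -i 's/>160/>106/; s/range(4)/range(2)/; s/gap(316/gap(302/' f.py
python3 -m handwheel '[[0,0,-0.002,0,0],[0,0,0,0,0],[0,0,0,0,0],[0,0,0,0,0],[0,0,0,0,0]]'; python3 f.py
python3 -m handwheel '[[0,0,-0.002,0,0],[0,0,0,0,0],[0,0,0,0,0],[0,0,0,0,0],[0,0,0,0,0]]'; python3 f.py
```

```text
time_s: 14.3
tcp_pos: [0.5952, 0.0876, 0.0433]
eef_rot: [0.509, -0.494, 0.488, -0.509]
wrist_force: [-0.1, -0.1, 0.9]
grip_width: -0.001
meanF [-0.97  0.61  1.38] mid hole,rim,gap (249, 270, 21) right (243, 268, 25)
time_s: 14.9
tcp_pos: [0.5953, 0.0876, 0.0416]
eef_rot: [0.509, -0.494, 0.488, -0.509]
wrist_force: [-1.4, -0.2, 1.0]
grip_width: -0.002
meanF [-0.64  0.34  1.47] mid hole,rim,gap (251, 270, 19) right (244, 270, 26)
```

Contact came at TCP z of about 0.044, with force up and the rim gap shrinking. I'll press about 4 mm further and hold.

```bash
python3 -m handwheel '[[0,0,-0.002,0,0],[0,0,-0.001,0,0],[0,0,-0.001,0,0],[0,0,0,0,0],[0,0,0,0,0]]'; python3 f.py
```

```text
time_s: 15.5
tcp_pos: [0.5954, 0.0876, 0.0378]
eef_rot: [0.509, -0.494, 0.488, -0.509]
wrist_force: [-1.3, -0.7, 2.9]
grip_width: 0.003
meanF [-0.71  0.02  3.25] mid hole,rim,gap (253, 271, 18) right (248, 275, 27)
```

```bash
python3 -m handwheel '[[0,0,-0.001,0,0],[0,0,0,0,0],[0,0,0,0,0],[0,0,0,0,0],[0,0,0,0,0]]'; python3 f.py
```

```text
time_s: 16.1
tcp_pos: [0.5954, 0.0876, 0.0371]
eef_rot: [0.509, -0.494, 0.488, -0.509]
wrist_force: [-1.3, 0.2, 3.5]
grip_width: -0.002
meanF [-0.95  0.18  3.16] mid hole,rim,gap (254, 271, 17) right (248, 276, 28)
```

About 6.5 mm down at 3.2 N, held for over 0.5 s. Releasing, then moving over to the bar key.

```bash
python3 -m handwheel '[[0,0,0.003,0,0],[0,0,0.008,0,0],[0,0,0.012,0,0],[0,0,0.012,0,0],[0,0,0,0,0]]'; python3 f.py
python3 -m handwheel '[[0.003,-0.025,0.003,0,0],[0.004,-0.03,0,0,0],[0.004,-0.03,0,0,0],[0.002,-0.02,0,0,0],[0,-0.01,0,0,0]]'
python3 -m handwheel '[[0,0,0,0,0],[0,0,0,0,0],[0,0,0,0,0],[0,0,0,0,0],[0,0,0,0,0]]'
```

```text
time_s: 16.7
tcp_pos: [0.5958, 0.0878, 0.0742]
eef_rot: [0.51, -0.493, 0.488, -0.509]
wrist_force: [0.9, -0.9, 1.1]
grip_width: -0.001
meanF [ 0.05 -0.1  -0.24] mid hole,rim,gap (235, 251, 16) right (229, 244, 15)
time_s: 17.3
tcp_pos: [0.6049, -0.0266, 0.0738]
eef_rot: [0.511, -0.496, 0.488, -0.505]
wrist_force: [0.8, -0.1, -0.4]
grip_width: 0.002
time_s: 17.8
tcp_pos: [0.6034, -0.0232, 0.0727]
eef_rot: [0.511, -0.497, 0.489, -0.503]
wrist_force: [-0.4, -0.2, 0.7]
grip_width: -0.003
```

```bash
python3 -m handwheel '[[0.003,-0.011,-0.003,0,0],[0.002,-0.008,-0.004,0,0],[0,0,-0.006,0,0],[0,0,-0.004,0,0],[0,0,0,0,0]]'
python3 -m handwheel '[[0,0,-0.002,0,0],[0,0,0,0,0],[0,0,0,0,0],[0,0,0,0,0],[0,0,0,0,0]]'
python3 - <<'E'
from rig import *
import cv2
cv2.imwrite("pics/w6.png",capture("wrist")[:,:,::-1]);print(spot_in("key_bar_top","wrist")[:2])
E
```

```text
time_s: 18.3
tcp_pos: [0.6088, -0.0429, 0.054]
eef_rot: [0.512, -0.498, 0.488, -0.502]
wrist_force: [0.1, 0.4, 0.1]
grip_width: -0.003
time_s: 18.8
tcp_pos: [0.6086, -0.0421, 0.0517]
eef_rot: [0.512, -0.498, 0.488, -0.502]
wrist_force: [-1.0, -0.4, -0.2]
grip_width: -0.001
[{'centre': [0.6283, -0.0416, 0.0477], 'confidence': 0.95}]
```

View pics/w6.png

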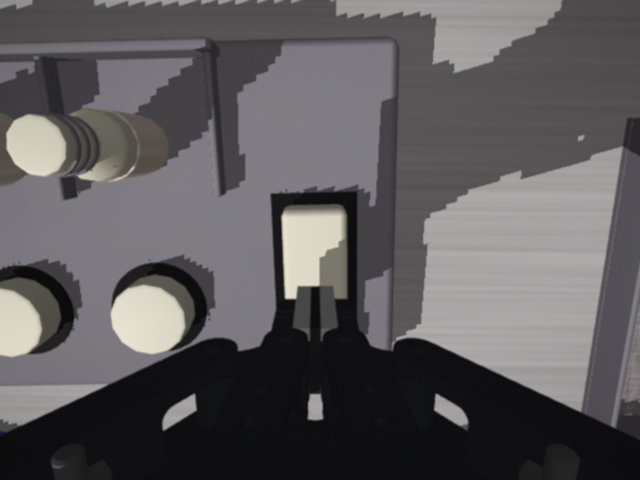

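The fingertips are centred on the bar at (316,290). Pressing in the same way.

```bash
python3 -m handwheel '[[0,0,-0.003,0,0],[0,0,-0.003,0,0],[0,0,-0.002,0,0],[0,0,-0.002,0,0],[0,0,0,0,0]]'; python3 f.py
```

```text
time_s: 19.4
tcp_pos: [0.6092, -0.0421, 0.0414]
eef_rot: [0.512, -0.497, 0.488, -0.502]
wrist_force: [-0.5, 1.5, 1.7]
grip_width: -0.001
meanF [0.15 0.02 0.97] mid hole,rim,gap (225, 226, 1) right (225, 226, 1)
```

```bash
python3 -m handwheel '[[0,0,-0.002,0,0],[0,0,-0.001,0,0],[0,0,-0.001,0,0],[0,0,0,0,0],[0,0,0,0,0]]'; python3 f.py
```

```text
time_s: 20.0
tcp_pos: [0.6092, -0.0421, 0.0384]
eef_rot: [0.512, -0.498, 0.488, -0.502]
wrist_force: [-0.7, -0.2, 3.2]
grip_width: 0.001
meanF [-1.51 -0.2   2.53] mid hole,rim,gap (225, 226, 1) right (225, 226, 1)
```

```bash
python3 -m handwheel '[[0,0,-0.002,0,0],[0,0,0,0,0],[0,0,0,0,0],[0,0,0,0,0],[0,0,0,0,0]]'; python3 f.py
```

```text
time_s: 20.6
tcp_pos: [0.6093, -0.0421, 0.0366]
eef_rot: [0.512, -0.498, 0.488, -0.502]
wrist_force: [-2.0, 0.7, 4.6]
grip_width: 0.001
meanF [-1.41 -0.01  3.17] mid hole,rim,gap (225, 226, 1) right (225, 226, 1)
```

The bar is down about 6.5–7 mm and held. Releasing and withdrawing.

```bash
python3 -m handwheel '[[0,0,0,0,0],[0,0,0.004,0,0],[0,0,0.01,0,0],[0,0,0.02,0,0],[0,0,0.03,0,0]]'
python3 -m handwheel '[[0,0,0.03,0,0],[0,0,0.03,0,0],[-0.02,0,0.02,0,0],[-0.02,0,0,0,0],[0,0,0,0,0]]'
python3 -m handwheel '[[0,0,0,0,0],[0,0,0,0,0],[0,0,0,0,0],[0,0,0,0,0],[0,0,0,0,0]]'
python3 - <<'E'
from rig import *
import cv2,numpy as np
cv2.imwrite("pics/w7.png",capture("wrist")[:,:,::-1]);s=sense();print(s["wrist_force"])
capture("scene")
for n in["bottle_short","bottle_slim","bottle_tall","case","magnifier","saucer","mug","handset"]:print(n,[np.round(d["centre"],3).tolist() for d in spot_in(n,"scene")[:1]])
E
```

```text
time_s: 21.2
tcp_pos: [0.6049, -0.0421, 0.0974]
eef_rot: [0.51, -0.5, 0.491, -0.499]
wrist_force: [0.0, -0.3, 0.4]
grip_width: -0.004
time_s: 21.7
tcp_pos: [0.5673, -0.0417, 0.1869]
eef_rot: [0.513, -0.497, 0.488, -0.502]
wrist_force: [0.1, -0.1, 0.2]
grip_width: 0.003
time_s: 22.2
tcp_pos: [0.5688, -0.0415, 0.186]
eef_rot: [0.513, -0.497, 0.488, -0.502]
wrist_force: [-0.6, 0.4, 0.6]
grip_width: 0.003
[ 0.31651345 -0.06931295 -0.72527236]
bottle_short [[0.675, 0.088, 0.059]]
bottle_slim [[0.672, 0.03, 0.073]]
bottle_tall [[0.674, 0.152, 0.077]]
case [[0.611, -0.248, 0.026]]
magnifier [[0.477, 0.138, 0.014]]
saucer [[0.454, -0.121, 0.014]]
mug [[0.531, 0.519, 0.057]]
handset [[0.395, -0.484, 0.02]]
```

View pics/w7.png

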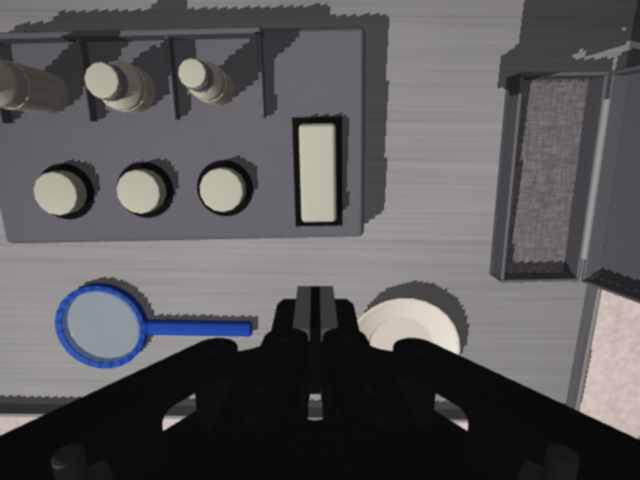

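The wrist view shows all four keys up, the bottles upright, the case open and the saucer and magnifier in place. The robot touches nothing, so I'm handing the job in.

```bash
python3 -c "
from rig import *;print(job_done())"
```

```text
the job is handed in; nothing more can be done
None
```

The shortest bottle stood in the middle bay, so I pressed the middle round key and let it up, then did the same with the bar key, withdrew, and handed the job in at about 22 s. The hand-in reports no verdict.

| Key | Depth (estimated) | Mean force | Held |
|---|---|---|---|
| Middle round key | about 6.5 mm | about 3.2 N | over 0.5 s |
| Bar key | about 6.5–7 mm | about 3.2 N (peak reading 4.6 N) | about 0.5–0.7 s |

- **Depth:** I worked it out from how far the tool went past first contact, because the key joints can't be read directly. The wrist image also showed the middle key sinking, and it was level with its neighbour again before I pressed the bar.
- **Final checks:** The wrist image showed all four keys up, the bottles upright and the glasses case open. Detections of the bottles and bystanders matched the start within 3–4 mm, which is about the detector's own noise. The tool was clear, with wrist force near zero.
- **One disagreement:** Contact came with the TCP at z ≈ 0.044 m, about the height of the key tops. The stated 25 mm fingertip offset would have put it near 0.070 m. I went by force and images instead of the stated offset.

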